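# Tip the tea carton onto its marked place

## Task

Push the green tea carton near its top on its window side so that it tips over onto its back and ends lying flat, window up, wholly inside the cream outlined rectangle that it stands at the end of. Tip it where it stands: do not shove it along, pinch it or lift it. Leave the yellow sugar carton standing and everything else on the board where it is, and finish with the hand clear.

Things in the scene. Friction and masses are not known exactly. Their poses are not given: they have to be found in the camera images.
- tea_carton: GREEN carton, 0.10 to 0.23 kg, upright on the mat, 50 (x) x 80 (y) x 150 mm (z); origin: centre of underside. White striped window low on its -x face; its back (+x) faces along one of the outlined places (either; turned up to 0.07 rad), lower back edge 12-24 mm inside that place's near short side. Pushed near the top along +x it pivots on that edge, hardly sliding, and falls by itself past 0.32 rad.
- sugar_carton: YELLOW carton of sugar sticks, same size, axes and window as the tea carton; stands at the near end (-x) of the other outlined place, on either side of the tea carton, about 176 mm away centre to centre. Bystander, must stay standing where it is.
- zone_left (a point): centre of one outlined place: a rectangle 190 mm (x, the way the carton falls; up to 1.2 rad either side of straight ahead) by 124 mm (y), in cream lines 6 mm wide whose outer edges are the limits, on the face of a fixed, level, rimless dark silicone mat 300 x 360 mm. That face is 28 mm above the countertop (6 mm mat on a 22 mm teak board).
- zone_right (a point): centre of the other outlined place, same size and axes, 176 mm to the -y side of zone_left.
- foot_left (a point): corner of the tea carton's back (own +x, the face it will lie on): lower left corner, at x = +25, y = +40, z = 0 mm in the carton's frame.
- foot_right (a point): corner of the tea carton's back (own +x, the face it will lie on): lower right corner, at x = +25, y = -40, z = 0 mm in the carton's frame.
- top_left (a point): corner of the tea carton's back (own +x, the face it will lie on): upper left corner, at x = +25, y = +40, z = 150 mm in the carton's frame.
- top_right (a point): corner of the tea carton's back (own +x, the face it will lie on): upper right corner, at x = +25, y = -40, z = 150 mm in the carton's frame.
- glass1: clear tea glass, waisted, 58 mm across the rim, 88 mm tall, upright on the board at the left side; origin under its centre. Bystander.
- glass2: second tea glass, same size. Bystander.
- glass3: third tea glass, same size. Bystander.
- saucer1: lower of two stacked turquoise saucers, 124 mm across, 14 mm high, at the right side of the board; origin under its centre. Bystander.
- saucer2: upper turquoise saucer, nested in the lower one and 8 mm higher. Bystander.
- tongs: steel sugar tongs, U-shaped, about 135 x 40 mm and 8 mm high, lying on the board at the right; origin under its middle. Bystander.
Not all that is in view belongs to the job. What is shaped like the tea_carton but black is not meant.

How it is judged (in metres and radians):
On the way:
1. the green carton is tipped past its balance point on its lower back edge (angle between tea_carton's own z axis and vertical above 0.45 rad and distance of each of foot_left, foot_right from where it was at the start of the episode below 0.02 m).
At the end, for the whole second after the job is handed in: The green carton lies at rest, window up, flat within 0.14 rad, all four corners of its lower face inside the outlined rectangle (2 mm over the outer edge of the line is allowed); the yellow carton still stands (angle between tea_carton's own x axis and vertical above 3 rad and ((x of foot_left in the frame of zone_left between -0.097 and 0.097 m and y of foot_left in the frame of zone_left between -0.064 and 0.064 m and x of foot_right in the frame of zone_left between -0.097 and 0.097 m and y of foot_right in the frame of zone_left between -0.064 and 0.064 m and x of top_left in the frame of zone_left between -0.097 and 0.097 m and y of top_left in the frame of zone_left between -0.064 and 0.064 m and x of top_right in the frame of zone_left between -0.097 and 0.097 m and y of top_right in the frame of zone_left between -0.064 and 0.064 m) or (x of foot_left in the frame of zone_right between -0.097 and 0.097 m and y of foot_left in the frame of zone_right between -0.064 and 0.064 m and x of foot_right in the frame of zone_right between -0.097 and 0.097 m and y of foot_right in the frame of zone_right between -0.064 and 0.064 m and x of top_left in the frame of zone_right between -0.097 and 0.097 m and y of top_left in the frame of zone_right between -0.064 and 0.064 m and x of top_right in the frame of zone_right between -0.097 and 0.097 m and y of top_right in the frame of zone_right between -0.064 and 0.064 m)) and linear speed of tea_carton below 0.02 m/s and angle between sugar_carton's own z axis and vertical below 0.1 rad); the robot touches nothing.
It fails at once if the green carton is lifted or tipped the wrong way: an end of its lower back edge rises more than 20 mm off the mat (height (world z) of any of foot_left, foot_right above 0.048 m).
It fails at once if the green carton is shoved along: an end of its lower back edge moves more than 30 mm from where it stood (distance of any of foot_left, foot_right from where it was at the start of the episode above 0.03 m).
It fails at once if the yellow carton is moved more than 15 mm or tilted (distance of sugar_carton from where it was at the start of the episode above 0.015 m or angle between sugar_carton's own z axis and vertical above 0.15 rad).
It fails at once if a glass, a saucer or the tongs is moved more than 15 mm, or a glass tips (distance of any of glass1, glass2, glass3, saucer1, saucer2, tongs from where it was at the start of the episode above 0.015 m or angle between any of glass1, glass2, glass3's own z axis and vertical above 0.2 rad).
It also fails if it takes over 32 s, if anything falls off the work surface, if the arm or the gripper's body presses on something with over 40 N, if the wrist force passes 120 N, or if a joint passes its speed limit or range.

## Robot

A 6-joint arm with a two-finger parallel gripper is mounted at the origin on the work surface. World frame = base frame: x ahead of the robot, y to its left, z up, the work surface at z = 0. Lengths are in m, angles in degrees, forces in N, time in s.
With the tool pointing down it reaches from about 0.25 to 0.775 m from the base axis. Payload 8.9 kg.
Tool frame: the origin (TCP) lies midway between the tips of the shut fingers; the grasp point (between the pads) lies 19 mm behind it; z points along the fingers, y is the line along which they close (so a half turn about z gives the same grasp; the last joint's range is limited). The gripper opens to 85 mm and grips with 20 to 120 N. Pads are 22 mm wide; open, the fingers measure 114 mm over their backs; the gripper's body (76 mm by 85 mm) begins 54 mm behind the grasp point. The pads swing forward as they close: fully open they stand 13 mm farther back than shut.
Start: joints at [-77.653, 16.656, -8.789, 64.555, 0, 82.019], TCP at [0.182, -0.492, 0.231] pointing down, gripper open.
Joint ranges: [-144.48, 144.48], [-52.06, 99.96], [-74.48, 78.29], [-112.23, 115.85], [-86.99, 84.42], [-180, 180]. Speed limits (degrees/s): [127.2, 127.2, 159.86, 180, 180, 180].

## Interface

Orientations are given as a 3x3 rotation matrix whose columns are the frame's x, y, z axes.
In Python, from cell import r gives the robot as it stands. The module is installed in compiled form; this text tells all that it offers.
- The arm moves only by the shell command python3 -m jog 'ROWS' [FORCE]. ROWS is JSON, a list that holds one entry, the list of rows, each a list of 5 numbers: the shift along the tool's x, y, z scaled (see below), then the turn about the tool's z scaled (see below), then the finger opening in mm, from 0 to 85.4. A call has exactly 10 rows; each row is the pose to reach, as a shift and turn from the pose commanded when the call began, along the tool's axes at that moment, turning the shorter way round; what a row does not reach only later rows make up. The controller multiplies each number of a shift by 10 cm and each number of a turn by 180 degrees. A row lasts 1/12 s, in which the tool goes at most 41.7 mm and 7.16 degrees, less where a joint would pass 70% of its speed; a pose out of reach is approached as far as the arm can. A call with a number of a shift or a turn outside -1 to 1 is refused whole. A call with a gripper value outside its range is refused whole. The fingers move at their own pace and stop on an object; FORCE is the grip in N (left out, the last holds). Time passes only in rows, so rows that repeat a pose let the fingers close, or fill a call up. It gives the time, the measured TCP pose, the force, the opening and the grip force at its end, in the units of the state.
- r.observe(): the state, without advancing time (a new reading comes with each control period).
- r.grab_frame(name): name is "side" or "top" or "wrist"; returns the picture (384x512x3 uint8, red, green, blue); there is no depth.
- r.camera_info(name): a dict with "fx", "fy", "cx", "cy" (pixels), "k1" (the pictures are not rectified: a ray, as slopes to the right and down, at radius r is drawn at 1 + k1 r^2 times it, then the intrinsics apply), "world_to_cam" (4x4, takes a point from world to camera coordinates). Camera axes: x right, y down, z forward; pixel columns grow to the right and rows downward; lengths in m; the calibration is good to about 2 mm. A picture is of the moment at which its call begins: read the wrist's pose just before it. camera_info takes no time and is no camera call; for the wrist camera it gives the pose at the moment of the call.
- r.finish_job(): hands the job in; it is judged then, once.
The state is a dict: "time_s": time; "joint_positions": joint angles; "dq": joint speeds; "joint_efforts": joint torques, N m; "tcp_pos": TCP position; "tool_rot": TCP orientation; "ft_force": force on the tool from outside, world axes, zero at the start; "ft_torque": the same for the moment, N m; "width": finger opening in m; "gripper_force": force on a finger pad.
Only numpy, scipy, OpenCV 4.12 (cv2) and the standard library are available. Lean on these libraries where they do the work, as an engineer would, in place of code of your own. Each camera call takes 0.05 s, during which the arm holds its last target. There are 200 camera calls.

## Working session

There is one attempt and no reset: what is moved stays moved. The work goes in short steps, Python scripts to look and compute and a shell command to move; the robot and the scene stay as the last step left them, time stands still between calls to the robot, and variables do not carry over. Pictures are saved under pics/ and viewed, at most 10 in all, crops included, and the job is handed in when it is done.

```bash
mkdir -p pics; python3 - <<'E'
from cell import r
import cv2,numpy as np
o=r.observe();print(o['time_s'],o['tcp_pos'],np.round(o['tool_rot'],3).tolist(),o['width'])
ims=[]
for n in("top","side"):
    c=r.camera_info(n);print(n,{k:np.round(v,3).tolist() for k,v in c.items()})
    im=r.grab_frame(n);np.save(f'pics/{n}0.npy',im);cv2.imwrite(f'pics/{n}0.png',im[:,:,::-1])
E
```

```text
0.0 [ 0.18227921 -0.49185293  0.23072149] [[0.938, 0.347, -0.0], [0.347, -0.938, 0.001], [0.0, -0.001, -1.0]] 0.08554292278587587
top {'fx': 394.775, 'fy': 394.775, 'cx': 262.669, 'cy': 191.895, 'k1': -0.098, 'world_to_cam': [[0.016, -1.0, -0.026, 0.01], [-0.996, -0.013, -0.085, 0.484], [0.084, 0.027, -0.996, 1.13], [0.0, 0.0, 0.0, 1.0]]}
side {'fx': 440.753, 'fy': 440.753, 'cx': 264.921, 'cy': 192.374, 'k1': -0.017, 'world_to_cam': [[-0.814, -0.581, -0.015, 0.403], [-0.396, 0.574, -0.717, 0.281], [0.425, -0.577, -0.697, 1.325], [0.0, 0.0, 0.0, 1.0]]}
```

View pics/top0.png

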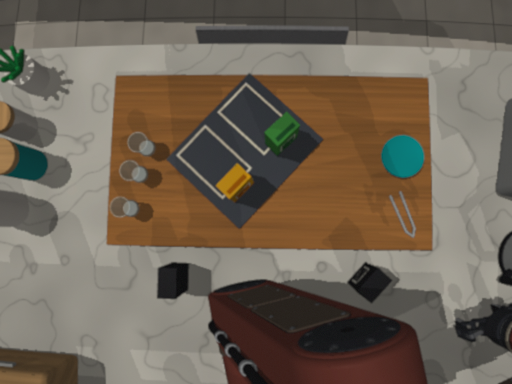

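View pics/side0.png

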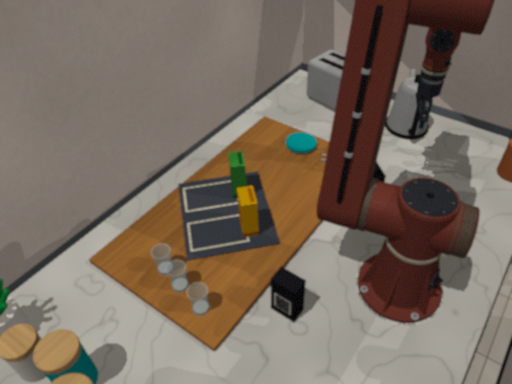

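The top view shows the green carton at about (282,131), at the lower-right end of the upper outlined place. It will fall up-left, roughly 45° in world. The yellow carton is at (235,181), and the black cartons are away from the mat. Next I'll measure.

```bash
cat > h.py <<'E'
import numpy as np,cv2
def cast(c,px,z):
    px=np.atleast_2d(px).astype(float)
    K=np.array([[c['fx'],0,c['cx']],[0,c['fy'],c['cy']],[0,0,1]])
    d=cv2.undistortPoints(px[:,None],K,np.array([c['k1'],0,0,0.]))[:,0]
    T=np.array(c['world_to_cam']);R=T[:3,:3];o=-R.T@T[:3,3]
    v=np.c_[d,np.ones(len(d))]@R
    return o+v*((z-o[2])/v[:,2])[:,None]
def proj(c,P):
    T=np.array(c['world_to_cam']);q=np.atleast_2d(P)@T[:3,:3].T+T[:3,3];d=q[:,:2]/q[:,2:]
    d=d*(1+c['k1']*(d**2).sum(1,keepdims=True));return d*[c['fx'],c['fy']]+[c['cx'],c['cy']]
E
python3 - <<'E'
from cell import r
from h import *
im=np.load('pics/top0.npy');c=r.camera_info('top')
hsv=cv2.cvtColor(im,cv2.COLOR_RGB2HSV)
roi=np.zeros(im.shape[:2],bool);roi[70:230,165:325]=1
H,S,V=[hsv[...,i].astype(int) for i in range(3)]
cream=(S<80)&(V>120)&roi; 
mat=(S<90)&(V<100)&roi
g=(H>45)&(H<80)&(S>120)&roi; y=(H>15)&(H<32)&(S>170)&(V>150)&roi
for n,m,z in(('cream',cream,.028),('green',g,.178),('yellow',y,.178)):
    print(n,m.sum(),np.histogram(V[m],8)[0],np.histogram(V[m],8)[1].astype(int))
    k,lab,st,_=cv2.connectedComponentsWithStats(m.astype(np.uint8),connectivity=8)
    for i in range(1,k):
        if st[i,4]<25: continue
        p=np.argwhere(lab==i)[:,::-1]
        w=cast(c,p,z)[:,:2]
        b=cv2.minAreaRect(w.astype(np.float32));print(st[i],np.round(b[0],3),np.round(b[1],3),round(b[2],1))
cv2.imwrite('pics/crop.png',cv2.resize(im[70:230,165:325,::-1],None,fx=3.7,fy=3.7,interpolation=cv2.INTER_CUBIC))
E
```

```text
cream 1606 [123 192 237 573 196 205  41  39] [121 128 135 142 149 156 163 170 177]
[165  70 160   6 800] [0.844 0.08 ] [0.016 0.482] 0.1
[218  83  64  72 383] [0.703 0.045] [0.191 0.126] 47.6
[177 125  74  74 423] [0.572 0.164] [0.191 0.126] 47.9
green 762 [ 18   7 141  73  52  40 267 164] [ 35  45  55  65  75  85  95 105 115]
[265 112  34  43 744] [ 0.623 -0.032] [0.062 0.094] 46.3
yellow 459 [ 19  13  57  54 303   7   4   2] [151 156 161 166 171 176 181 186 192]
[217 164  33  34 459] [0.499 0.089] [0.045 0.077] 46.1
```

View pics/crop.png

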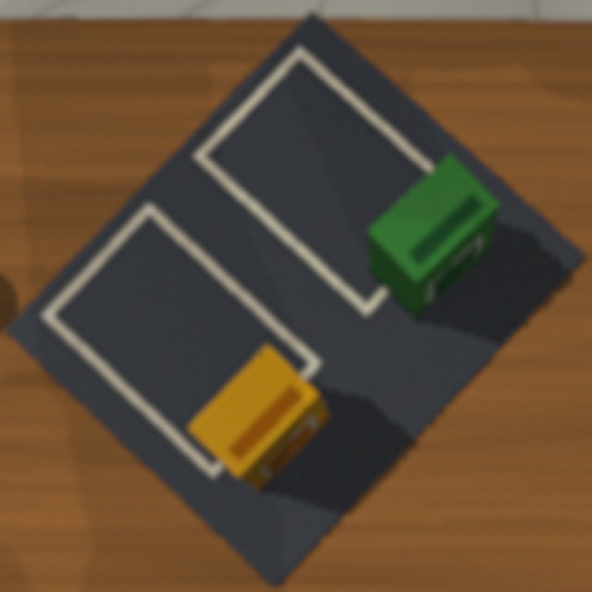

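Crop: zone rectangles are clean, 191x126 mm at about 47.7°, with centres 177 mm apart, which matches the spec. The green top face runs from (450,155) to (418,282) in the crop. Now I'll get the carton pose from the top face.

```bash
python3 - <<'E'
from cell import r
from h import *
im=np.load('pics/top0.npy');c=r.camera_info('top')
S=4
big=cv2.resize(im[70:230,165:325],None,fx=S,fy=S,interpolation=cv2.INTER_CUBIC)
hsv=cv2.cvtColor(big,cv2.COLOR_RGB2HSV);H,Sa,V=[hsv[...,i].astype(int) for i in range(3)]
def topface(m):
    m=cv2.morphologyEx(m.astype(np.uint8),cv2.MORPH_OPEN,np.ones((5,5)))
    cs,_=cv2.findContours(m,cv2.RETR_EXTERNAL,cv2.CHAIN_APPROX_NONE);k=max(cs,key=cv2.contourArea)[:,0]
    px=(k+.5)/S-.5+[165,70]
    b=cv2.minAreaRect(cast(c,px,.178)[:,:2].astype(np.float32));return b
bg=topface((H>45)&(H<80)&(Sa>110)&(V>82));by=topface((H>15)&(H<32)&(Sa>150)&(V>160))
print(bg,by)
for b in(bg,by):
    a=b[2] if b[1][0]<b[1][1] else b[2]-90
    print(np.round(b[0],4),np.round(b[1],4),'yaw',a)
a=np.radians(bg[2]);u=np.array([np.cos(a),np.sin(a)]);z=np.radians(47.7)
R=np.array([[np.cos(z),np.sin(z)],[-np.sin(z),np.cos(z)]])
print('in zone',R@(np.array(bg[0])-[.703,.045]))
o=r.observe();T=o['tool_rot']
p=np.array([*(np.array(bg[0])-u*.085),o['tcp_pos'][2]])
print(p,'shift tool dm',np.round(T.T@(p-o['tcp_pos'])*10,3),'yaw tool',np.degrees(np.arctan2(T[1,0],T[0,0])))
E
```

```text
((0.6341609358787537, -0.032801054418087006), (0.05076108127832413, 0.08030174672603607), 44.294891357421875) ((0.49845755100250244, 0.08856208622455597), (0.04655971750617027, 0.07727497816085815), 46.10974884033203)
[ 0.6342 -0.0328] [0.0508 0.0803] yaw 44.294891357421875
[0.4985 0.0886] [0.0466 0.0773] yaw 46.10974884033203
in zone [-0.10387363 -0.00144557]
[ 0.57332176 -0.09216093  0.23081652] shift tool dm [ 5.055e+00 -2.390e+00  3.000e-03] yaw tool 20.326189583684254
```

The tea carton measures 50.8x80.3 mm, which agrees with the spec. Its centre is (0.634,-0.033), yaw 44.3°. I'll approach behind its window side at the current height, above everything.

```bash
python3 -m jog '[[[0.2,-0.1,0,0,30],[0.4,-0.2,0,0,30],[0.7,-0.33,0,0,30],[1,-0.48,0,0,30],[1,-0.48,0,0,30],[1,-0.48,0,0,30],[1,-0.48,0,0,30],[1,-0.48,0,0,30],[1,-0.48,0,0,30],[1,-0.48,0,0,30]]]' 20
for i in 1; do python3 -m jog '[[[0.3,-0.14,0,0,30],[0.6,-0.28,0,0,30],[0.9,-0.42,0,0,30],[1,-0.48,0,0,30],[1,-0.48,0,0,30],[1,-0.48,0,0,30],[1,-0.48,0,0,30],[1,-0.48,0,0,30],[1,-0.48,0,0,30],[1,-0.48,0,0,30]]]'; done
python3 -m jog '[[[0.3,-0.14,0,0,30],[0.6,-0.28,0,0,30],[0.9,-0.42,0,0,30],[1,-0.48,0,0,30],[1,-0.48,0,0,30],[1,-0.48,0,0,30],[1,-0.48,0,0,30],[1,-0.48,0,0,30],[1,-0.48,0,0,30],[1,-0.48,0,0,30]]]'
python3 -m jog '[[[0.3,-0.14,0,0,30],[0.6,-0.28,0,0,30],[0.9,-0.42,0,0,30],[1,-0.48,0,0,30],[1,-0.48,0,0,30],[1,-0.48,0,0,30],[1,-0.48,0,0,30],[1,-0.48,0,0,30],[1,-0.48,0,0,30],[1,-0.48,0,0,30]]]'
python3 -m jog '[[[0.2,-0.1,0,-0.03,30],[0.4,-0.2,0,-0.06,30],[0.6,-0.3,0,-0.09,30],[0.8,-0.4,0,-0.13,30],[0.8,-0.42,0,-0.133,30],[0.8,-0.42,0,-0.133,30],[0.8,-0.42,0,-0.133,30],[0.8,-0.42,0,-0.133,30],[0.8,-0.42,0,-0.133,30],[0.8,-0.42,0,-0.133,30]]]'
cat >> h.py <<'E'
def rel():
    from cell import r
    o=r.observe();T=o['tool_rot'];a=np.radians(44.3);u=np.array([np.cos(a),np.sin(a)]);v=np.array([-u[1],u[0]])
    d=o['tcp_pos'][:2]-np.array([.6342,-.0328])
    print('t',o['time_s'],'carton frame xy',np.round([d@u,d@v],4),'z',round(o['tcp_pos'][2],4),'yaw',round(np.degrees(np.arctan2(T[1,0],T[0,0])),2),'w',o['width'],'F',np.round(o['ft_force'],2))
E
python3 -c "
from h import *
rel()"
```

```text
time_s: 0.93
tcp_pos: [0.2589, -0.4131, 0.2312]
tool_rot: [[0.938, 0.346, -0.0], [0.346, -0.938, 0.0], [-0.0, -0.0, -1.0]]
ft_force: [-0.5, -0.6, 1.0]
width: 0.0297
gripper_force: 0.0
time_s: 1.77
tcp_pos: [0.3361, -0.3334, 0.2313]
tool_rot: [[0.938, 0.346, -0.0], [0.346, -0.938, 0.0], [-0.0, -0.0, -1.0]]
ft_force: [-1.1, 1.0, 0.9]
width: 0.0301
gripper_force: 0.0
time_s: 2.6
tcp_pos: [0.4132, -0.2537, 0.2313]
tool_rot: [[0.938, 0.346, -0.0], [0.346, -0.938, -0.0], [-0.0, 0.0, -1.0]]
ft_force: [0.4, -0.7, 0.6]
width: 0.0302
gripper_force: 0.0
time_s: 3.43
tcp_pos: [0.4903, -0.174, 0.2314]
tool_rot: [[0.938, 0.346, 0.0], [0.346, -0.938, -0.0], [-0.0, 0.0, -1.0]]
ft_force: [0.4, -0.0, 0.3]
width: 0.0298
gripper_force: 0.0
time_s: 4.27
tcp_pos: [0.5508, -0.1068, 0.2314]
tool_rot: [[0.717, 0.697, 0.0], [0.697, -0.717, -0.0], [-0.0, 0.0, -1.0]]
ft_force: [0.4, -0.8, 0.1]
width: 0.03
gripper_force: 0.0
t 4.2667 carton frame xy [-0.1113  0.0053] z 0.2314 yaw 44.17 w 0.02996071083415671 F [ 0.42 -0.75  0.09]
```

```bash
python3 -m jog '[[[0,0.05,0.2,0,30],[0,0.05,0.4,0,30],[0,0.05,0.6,0,30],[0,0.05,0.78,0,30],[0.1,0.05,0.78,0,30],[0.2,0.05,0.78,0,30],[0.3,0.05,0.78,0,30],[0.4,0.05,0.78,0,30],[0.5,0.05,0.78,0,30],[0.5,0.05,0.78,0,30]]]'
python3 - <<'E'
from h import *
rel()
from cell import r
a=r.grab_frame('side')[100:260,160:340,::-1];b=r.grab_frame('wrist')[:,:,::-1]
a=cv2.resize(a,(432,384),interpolation=cv2.INTER_CUBIC);cv2.imwrite('pics/b.png',cv2.resize(np.hstack([a,b]),None,fx=.84,fy=.84))
E
```

```text
time_s: 5.1
tcp_pos: [0.5925, -0.0733, 0.1541]
tool_rot: [[0.715, 0.699, 0.002], [0.699, -0.715, -0.0], [0.002, 0.002, -1.0]]
ft_force: [-0.4, 0.1, 0.5]
width: 0.03
gripper_force: 0.0
t 5.1 carton frame xy [-0.0581  0.0001] z 0.1541 yaw 44.36 w 0.030044084004938097 F [-0.39  0.14  0.55]
```

View pics/b.png

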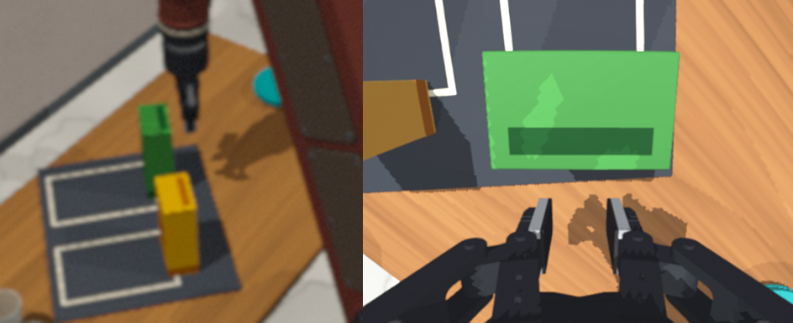

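The side and wrist views show the fingers just behind the window face. They're centred on the carton (around columns 525–640 in the montage, carton 485–678), and the yellow carton is well clear. Now a slow push.

```bash
python3 -m jog '[[[0.08,0,0,0,30],[0.16,0,0,0,30],[0.2,0,0,0,30],[0.24,0,0,0,30],[0.28,0,0,0,30],[0.32,0,0,0,30],[0.36,0,0,0,30],[0.4,0,0,0,30],[0.44,0,0,0,30],[0.44,0,0,0,30]]]'
python3 - <<'E'
from h import *
rel()
from cell import r
a=r.grab_frame('side')[100:260,160:340,::-1];b=r.grab_frame('wrist')[:,:,::-1]
a=cv2.resize(a,(432,384),interpolation=cv2.INTER_CUBIC);cv2.imwrite('pics/c.png',cv2.resize(np.hstack([a,b]),None,fx=.84,fy=.84))
E
```

```text
time_s: 6.03
tcp_pos: [0.6225, -0.0435, 0.1532]
tool_rot: [[0.716, 0.698, 0.0], [0.698, -0.716, 0.0], [0.0, 0.0, -1.0]]
ft_force: [-0.6, 0.4, 0.7]
width: 0.03
gripper_force: 0.0
t 6.0333 carton frame xy [-0.0159  0.0005] z 0.1532 yaw 44.3 w 0.030034167637116325 F [-0.61  0.45  0.66]
```

View pics/c.png

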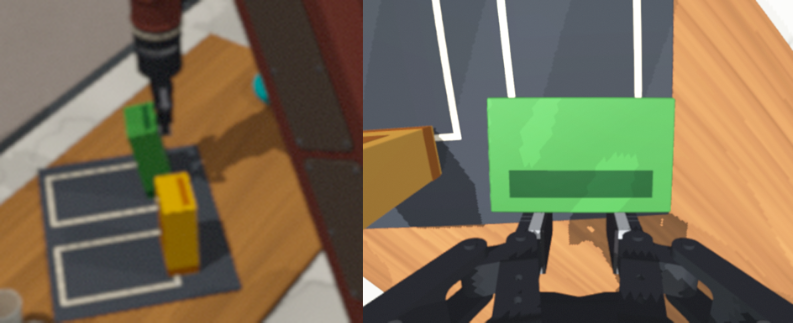

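The carton is leaning about 0.15 rad on its foot, with both fingers on the face near the top and no twist. I'll continue past the balance point, stop, then back off.

```bash
python3 -m jog '[[[0.05,0,0,0,30],[0.1,0,0,0,30],[0.15,0,0,0,30],[0.2,0,0,0,30],[0.25,0,0,0,30],[0.3,0,0,0,30],[0.34,0,0,0,30],[0.36,0,0,0,30],[0.36,0,0,0,30],[0.36,0,0,0,30]]]'
python3 -m jog '[[[0,0,0,0,30],[0,0,0,0,30],[-0.2,0,0,0,30],[-0.4,0,0,0,30],[-0.6,0,0,0,30],[-0.8,0,-0.3,0,30],[-0.9,0,-0.6,0,30],[-0.9,0,-0.8,0,30],[-0.9,0,-0.8,0,30],[-0.9,0,-0.8,0,30]]]'
python3 - <<'E'
from h import *
rel()
from cell import r
t=r.grab_frame('top');np.save('pics/t2.npy',t)
a=r.grab_frame('side')[100:260,160:340,::-1];b=t[70:230,165:325,::-1]
a=cv2.resize(a,(432,384),interpolation=cv2.INTER_CUBIC);b=cv2.resize(b,(384,384),interpolation=cv2.INTER_CUBIC);cv2.imwrite('pics/d.png',cv2.resize(np.hstack([a,b]),None,fx=.95,fy=.95))
E
```

```text
time_s: 6.97
tcp_pos: [0.6477, -0.0189, 0.1532]
tool_rot: [[0.716, 0.698, -0.0], [0.698, -0.716, -0.0], [-0.0, -0.0, -1.0]]
ft_force: [-0.4, -0.9, -0.7]
width: 0.03
gripper_force: 0.0
time_s: 7.8
tcp_pos: [0.5839, -0.0823, 0.2346]
tool_rot: [[0.716, 0.698, 0.003], [0.698, -0.716, -0.001], [0.001, 0.002, -1.0]]
ft_force: [0.7, 0.1, -0.9]
width: 0.03
gripper_force: 0.0
t 7.8 carton frame xy [-0.0705 -0.0003] z 0.2346 yaw 44.24 w 0.029992842443613332 F [ 0.74  0.06 -0.87]
```

View pics/d.png

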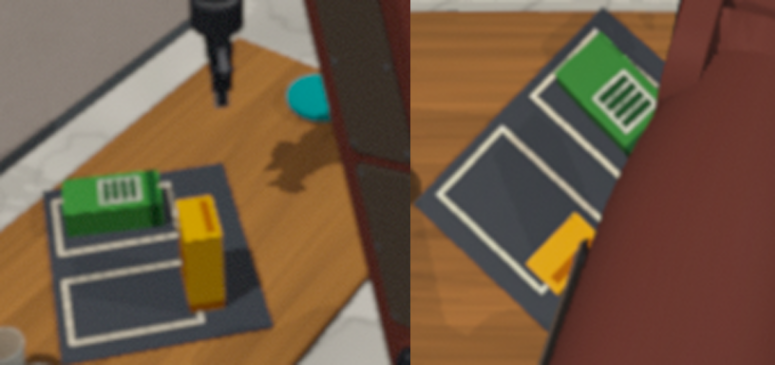

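The carton lies flat, window up, with the yellow one still standing. The arm hides part of the top view, so I'll retreat and check that it's within the lines.

```bash
python3 -m jog '[[[-0.3,0.2,0,0,30],[-0.6,0.4,0,0,30],[-0.9,0.7,0,0,30],[-1,1,0,0,30],[-1,1,0,0,30],[-1,1,0,0,30],[-1,1,0,0,30],[-1,1,0,0,30],[-1,1,0,0,30],[-1,1,0,0,30]]]' | tail -5
python3 -m jog '[[[-0.3,0.2,0,0,30],[-0.6,0.4,0,0,30],[-0.9,0.7,0,0,30],[-1,1,0,0,30],[-1,1,0,0,30],[-1,1,0,0,30],[-1,1,0,0,30],[-1,1,0,0,30],[-1,1,0,0,30],[-1,1,0,0,30]]]' | tail -5
python3 - <<'E'
from h import *
rel()
from cell import r
im=r.grab_frame('top');c=r.camera_info('top');S=4
big=cv2.resize(im[70:230,165:325],None,fx=S,fy=S,interpolation=cv2.INTER_CUBIC)
hsv=cv2.cvtColor(big,cv2.COLOR_RGB2HSV);H,Sa,V=[hsv[...,i].astype(int) for i in range(3)]
def face(m,z):
    m=cv2.morphologyEx(m.astype(np.uint8),cv2.MORPH_OPEN,np.ones((5,5)))
    cs,_=cv2.findContours(m,cv2.RETR_EXTERNAL,cv2.CHAIN_APPROX_NONE);k=max(cs,key=cv2.contourArea)[:,0]
    return cv2.minAreaRect(cast(c,(k+.5)/S-.5+[165,70],z)[:,:2].astype(np.float32))
z=np.radians(47.7);R=np.array([[np.cos(z),np.sin(z)],[-np.sin(z),np.cos(z)]])
for vt in(75,85,95):
    b=face((H>45)&(H<80)&(Sa>100)&(V>vt),.078)
    print(np.round(b[1],4),b[2],'corners in zone',np.round((cv2.boxPoints(b)-[.703,.045])@R.T,4).tolist())
by=face((H>15)&(H<32)&(Sa>150)&(V>160),.178);print(by)
cv2.imwrite('pics/e.png',big[:,:,::-1])
E
```

```text
tcp_pos: [0.5815, -0.2221, 0.2334]
tool_rot: [[0.715, 0.699, -0.0], [0.699, -0.715, 0.0], [-0.0, -0.0, -1.0]]
ft_force: [-0.2, 0.1, 0.8]
width: 0.0301
gripper_force: 0.0
tcp_pos: [0.5799, -0.3636, 0.2339]
tool_rot: [[0.715, 0.699, 0.0], [0.699, -0.715, -0.0], [0.0, 0.0, -1.0]]
ft_force: [0.9, -0.5, 0.8]
width: 0.0301
gripper_force: 0.0
t 9.5667 carton frame xy [-0.2699 -0.1988] z 0.2339 yaw 44.34 w 0.030089778809321732 F [ 0.89 -0.47  0.78]
[0.1511 0.0832] 43.857234954833984 corners in zone [[-0.0738, 0.0394], [-0.0794, -0.0436], [0.0714, -0.0537], [0.0769, 0.0293]]
[0.1315 0.0823] 43.95198059082031 corners in zone [[-0.0545, 0.037], [-0.0599, -0.0451], [0.0714, -0.0537], [0.0767, 0.0284]]
[0.13   0.0817] 43.95198059082031 corners in zone [[-0.053, 0.0363], [-0.0584, -0.0452], [0.0714, -0.0537], [0.0767, 0.0278]]
((0.4983157515525818, 0.08876766264438629), (0.05002778396010399, 0.07958826422691345), 46.92518997192383)
```

View pics/e.png

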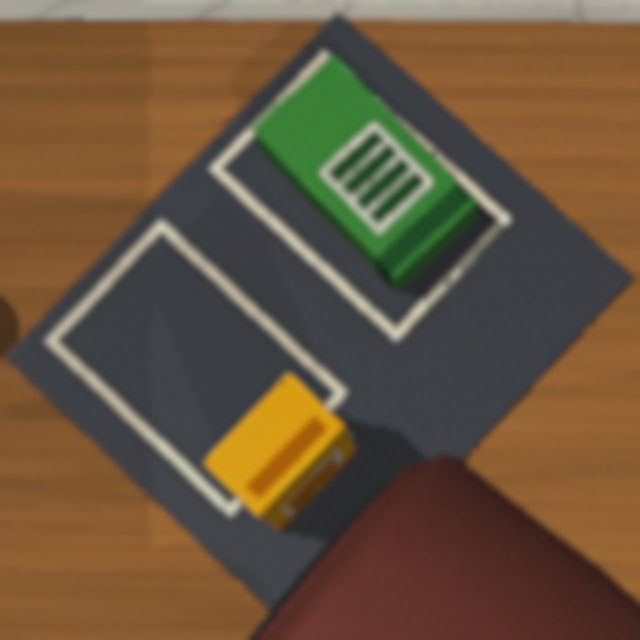

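The carton lies window up. All its corners are inside the rectangle (|x| ≤ 0.079, |y| ≤ 0.054, limits 0.095 and 0.062), and the yellow carton hasn't moved. The hand is clear above an open stretch of board.

```bash
python3 -c "
from cell import r
print(r.finish_job())"
```

```text
the job is handed in; nothing more can be done
None
```

I tipped the green tea carton onto its back: it lies flat, window up, inside its outlined rectangle with about 8 mm or more to spare on every side. The yellow carton still stands where it was, the hand is clear, and I've handed the job in (no verdict came back).

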